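Slat stand and hovering pepper mill

ROBOT

A 7-joint arm with a two-finger parallel gripper is mounted at the origin on a cart in front of the work surface, level with it; the furniture and walls round the work are solid. World frame = base frame: x ahead of the robot, y to its left, z up, the work surface at z = 0. Lengths are in m, angles in rad, forces in N, time in s.
With the tool pointing down it reaches from about 0.4 to 0.85 m from the base axis. Payload 4.5 kg.
Tool frame: the origin (TCP) lies midway between the tips of the shut fingers; the grasp point (between the pads) lies 19 mm behind it; z points along the fingers, y is the line along which they close (so a half turn about z gives the same grasp; the last joint's range is limited). The gripper opens to 88 mm and grips with 3 to 60 N. Pads are 18 mm wide; open, the fingers measure 123 mm over their backs; the gripper's body (75 mm by 187 mm) begins 45 mm behind the grasp point.
Start: joints at [1.312, 0.689, -0.195, 1.565, 0.157, 0.902, -0.215], TCP at [0.18, -0.598, 0.239] pointing down, gripper open.
Joint ranges: [-3.01, 3.01], [-0.46, 2.08], [-1.47, 1.51], [0.13, 2.56], [-1, 4.14], [0.04, 2.09], [-2.66, 2.66]. Speed limits (rad/s): [2.57, 2.57, 3.14, 3.14, 3.14, 3.14, 3.14].

INTERFACE

Orientations are given as a unit quaternion [x, y, z, w].
In Python, from plant import r gives the robot as it stands.
- The arm moves only by the tool carry_out, never from a script. Its argument "plan" is a list of rows, each an object with "rot": the turn, a rotation vector about the tool's x, y, z in rad, a list of three; "xyz": the shift along the tool's x, y, z in m, a list of three; "grip": the closure in counts, from 0 (fully open) to 255 (shut). In form: [{"rot": [wx, wy, wz], "xyz": [dx, dy, dz], "grip": grip}, ...]. A call has 1 to 8 rows; each row is the pose to reach, as a shift and turn from the pose commanded when the call began, along the tool's axes at that moment; what a row does not reach only later rows make up. A row lasts 1/12 s, in which the tool goes at most 41.7 mm and 7.16 degrees, less where a joint would pass 70% of its speed; a pose out of reach is approached as far as the arm can. A call with a gripper value outside its range is refused whole. The fingers move at their own pace and stop on an object; "squeeze" is the grip in N (left out, the last holds). Time passes only in rows, so rows that repeat a pose let the fingers close. It gives the time, the measured TCP pose, the force, the opening and the grip force at its end, in the units of the state.
- r.get_state(): the state, without advancing time (a new reading comes with each control period).
- r.snapshot(name): name is "scene" or "side" or "wrist"; returns the picture (420x560x3 uint8, red, green, blue); there is no depth.
- r.camera_params(name): a dict with "fx", "fy", "cx", "cy" (pixels), "position" and "attitude" of the camera in the world; the wrist camera has in their place "hand_eye" (4x4, takes a point from camera to tool coordinates, whose origin is the TCP and whose axes are the flange's). Camera axes: x right, y down, z forward; pixel columns grow to the right and rows downward; lengths in m; the calibration is good to about 2 mm. The wrist camera is an equidistant fisheye: a pixel r from the principal point sees the ray r / f radians off the axis. A picture is of the moment at which its call begins: read the wrist's pose just before it. camera_params takes no time and is no camera call.
- r.finish_job(): hands the job in; it is judged then, once.
The state is a dict: "clock": time; "q": joint angles; "qd": joint speeds; "joint_torque": joint torques, N m; "tool_pos": TCP position; "eef_rot": TCP orientation; "contact_force": force on the tool from outside, world axes, zero at the start; "moment": the same for the moment, N m; "opening": opening from 0.0 (shut) to 1.0 (fully open); "finger_force": force on a finger pad.
Only numpy, scipy, OpenCV 4.12 (cv2) and the standard library are available. Lean on these libraries where they do the work, as an engineer would, in place of code of your own. Each camera call takes 0.05 s, during which the arm holds its last target. There are 200 camera calls.

TASK

Finish the little slatted stand: lay the two loose wooden slats across the two that are fixed on it, one at each end and flush with the stand's edges, so that the four make a square. Then pick up the pepper mill, carry it over the top of the spice rack without disturbing the jars, and hold it upright over the middle of the stand, about 15 mm above the slats and touching nothing, so that I can slip the coaster under it. Finish while still holding the mill there; leave the jars in the rack, the coaster, the mug and the other jar where they are.

Things in the scene. Friction and masses are not known exactly. Their poses are not given: they have to be found in the camera images.
- stand: fixed square stand, 120 x 120 mm: 5 mm plywood sole with two slats (120 x 24 x 22 mm) glued on along its x axis, at y = +48 and -48 mm, flush with its edges, tops 27 mm above the worktop. Origin: centre of its underside. A loose slat laid right lies along the stand's y axis, centred at x = +48 or -48 mm, y = 0, underside 27 mm up; either slat at either end
- stand_top (a point): the middle of the finished stand's top, 49 mm above the worktop (level with the tops of the laid slats)
- slat_a: loose light wooden slat, 120 x 24 x 22 mm (x, y, z), 50 g, lying flat on the worktop at the robot's side of the other; origin at the centre of its underside, x along its length
- slat_b: the same slat once more, lying farther from the robot
- rack: fixed open wooden spice rack, 250 mm long (its x axis) and 86 mm wide (its y axis), with an 8 mm floor, end boards 56 mm high and a thin rail along each side; three jars stand in it, their caps up to 114 mm above the worktop. It lies between the mill and the stand. Origin at the centre of its underside
- spice_left: spice jar with a red cap, 45 mm across, 106 mm tall, standing loose in the rack at its end nearer the robot; origin at the centre of its underside (8 mm above the worktop)
- rack_jar: jar with a red lid, 66 mm across, 100 mm tall, standing loose in the middle of the rack; origin at the centre of its underside
- spice_right: spice jar with a red cap, 45 mm across, 106 mm tall, standing loose in the rack at its far end; origin at the centre of its underside (8 mm above the worktop)
- pepper_mill: dark wooden pepper mill standing upright on the worktop, 170 mm tall, about 0.18 kg; foot 58 mm across; the round head, 49 mm across, lies 123 to 159 mm above the underside, is fixed to the body and is good to grip from above (about 140 mm up); above it a 12 mm steel knob up to 170 mm. Origin at the centre of its underside, z up along the mill
- coaster: bystander: round cork coaster, 96 mm across, 8 mm thick, on the worktop on the robot's side of the stand; origin at the centre of its underside
- mug: bystander: white mug, 92 mm across without its handle, 95 mm tall; origin at the centre of its underside
- honey_jar: bystander: jar with a yellow lid, 63 mm across, 94 mm tall, at the back of the worktop; origin at the centre of its underside
Things that resemble listed ones, but are neither listed nor needed, are in the scene too. What is meant by the stand is not red or turquoise, and is the larger of those in its own colour.

How it is judged:
On the way, in this order (a step that is already met when the one before it is completed fails the run):
1. both slats lie crosswise on the stand, flush with its ends, released ((((x of slat_a in the frame of stand between 0.036 and 0.06 m and y of slat_a in the frame of stand between -0.014 and 0.014 m and z of slat_a in the frame of stand between 0.023 and 0.031 m and angle between the x axis of slat_a and the y axis of stand, either way round below 0.17 rad and angle between slat_a's own z axis and vertical below 0.08 rad) and (x of slat_b in the frame of stand between -0.06 and -0.036 m and y of slat_b in the frame of stand between -0.014 and 0.014 m and z of slat_b in the frame of stand between 0.023 and 0.031 m and angle between the x axis of slat_b and the y axis of stand, either way round below 0.17 rad and angle between slat_b's own z axis and vertical below 0.08 rad)) or ((x of slat_a in the frame of stand between -0.06 and -0.036 m and y of slat_a in the frame of stand between -0.014 and 0.014 m and z of slat_a in the frame of stand between 0.023 and 0.031 m and angle between the x axis of slat_a and the y axis of stand, either way round below 0.17 rad and angle between slat_a's own z axis and vertical below 0.08 rad) and (x of slat_b in the frame of stand between 0.036 and 0.06 m and y of slat_b in the frame of stand between -0.014 and 0.014 m and z of slat_b in the frame of stand between 0.023 and 0.031 m and angle between the x axis of slat_b and the y axis of stand, either way round below 0.17 rad and angle between slat_b's own z axis and vertical below 0.08 rad))) and contact force between each of slat_a, slat_b and the fingers below 0.1 N and linear speed of each of slat_a, slat_b below 0.02 m/s), for 0.3 s.
2. the mill passes over the spice rack, its underside above the jars (x of pepper_mill in the frame of rack between -0.125 and 0.125 m and y of pepper_mill in the frame of rack between -0.045 and 0.045 m and z of pepper_mill in the frame of rack above 0.116 m), for 0.05 s.
At the end, for the whole second after the job is handed in: Both slats lie flat and released across the fixed ones, within 12 mm of flush (14 mm lengthwise) and 10 degrees of square; the mill, gripped, still and upright within 7 degrees, has its underside 4 to 30 mm above the slats and within 12 mm of the stand's middle, touching neither slats nor stand (all of step 1 and horizontal distance between pepper_mill and stand_top below 0.012 m and z of pepper_mill in the frame of stand_top between 0.004 and 0.03 m and angle between pepper_mill's own z axis and vertical below 0.12 rad and linear speed of pepper_mill below 0.02 m/s and contact force between pepper_mill and the fingers above 1 N and contact force between pepper_mill and slat_a below 0.05 N and contact force between pepper_mill and slat_b below 0.05 N and contact force between pepper_mill and stand below 0.05 N); the arm keeps its last pose, push and grip.
It fails at once if a jar in the rack is moved more than 15 mm or tipped (distance of any of spice_left, rack_jar, spice_right from where it was at the start of the episode above 0.015 m or angle between any of spice_left, rack_jar, spice_right's own z axis and vertical above 0.3 rad).
It fails at once if the coaster, mug or other jar is moved more than 20 mm or tipped (distance of any of coaster, mug, honey_jar from where it was at the start of the episode above 0.02 m or angle between any of coaster, mug, honey_jar's own z axis and vertical above 0.3 rad).
It also fails if it takes over 69 s, if anything falls off the work surface, if the arm or the gripper's body presses on something with over 40 N, if the wrist force passes 120 N, or if a joint passes its speed limit or range.

## Working session

There is one attempt and no reset: what is moved stays moved. The work goes in short steps, Python scripts to look and compute and a tool call to move; the robot and the scene stay as the last step left them, time stands still between calls to the robot, and variables do not carry over. Pictures are saved under pics/ and viewed, at most 10 in all, crops included, and the job is handed in when it is done.

Besides the shell and the picture viewer there is one more tool, called after "Emit:" by a JSON object that holds its "fn" and its "kwargs". carry_out: Moves the arm, as the interface text tells. Its arguments: {"type":"object","properties":{"plan":{"type":"array"},"squeeze":{"type":"number"}},"required":["plan"]}

```bash
mkdir -p pics; ls; python3 - <<'E'
from plant import r
import cv2,json
for n in ("scene","side"):
    cv2.imwrite(f"pics/{n}0.png",r.snapshot(n)[:,:,::-1])
for n in ("scene","side","wrist"): print(n,r.camera_params(n))
print(r.get_state())
E
```

```text
pics
scene {'fx': 442.22344896071974, 'fy': 442.22344896071974, 'cx': 282.6921766780771, 'cy': 204.41142179924776, 'position': array([-0.59938715,  0.62624787,  0.68474844]), 'attitude': array([-0.41179367,  0.73687956, -0.4686095 ,  0.26046041])}
side {'fx': 497.2855395706698, 'fy': 497.2855395706698, 'cx': 267.1458560065309, 'cy': 211.36703028667313, 'position': array([ 0.46875034, -1.42978528,  0.84573778]), 'attitude': array([ 0.86449124, -0.0331818 ,  0.01593768, -0.50129816])}
wrist {'fx': 325.19226210127806, 'fy': 325.19226210127806, 'cx': 285.03961507919087, 'cy': 212.7747324732533, 'hand_eye': array([[-5.05980243e-04, -9.52436286e-01, -3.04737369e-01,
         7.97438705e-02],
       [ 9.99999111e-01, -1.06065773e-04, -1.32887838e-03,
         3.03450736e-04],
       [ 1.23334979e-03, -3.04737771e-01,  9.52435494e-01,
        -1.46035511e-01],
       [ 0.00000000e+00,  0.00000000e+00,  0.00000000e+00,
         1.00000000e+00]])}
{'clock': 0.1, 'q': array([ 1.31180217,  0.68990464, -0.19451894,  1.56622061,  0.15730254,
        0.90248634, -0.21512618]), 'qd': array([ 1.74055380e-03, -1.66544660e-03, -2.19288346e-04, -3.03377928e-03,
        1.01235685e-03,  4.40129947e-04, -7.82565855e-05]), 'joint_torque': array([-3.01574240e-03, -5.28499711e+01, -1.27154142e+00, -1.53837043e+01,
       -5.25397633e-02,  1.93152599e-03,  3.10965811e-05]), 'tool_pos': array([ 0.18019079, -0.59788152,  0.23799255]), 'eef_rot': array([ 9.89299212e-01,  1.45898619e-01, -1.77059036e-04, -7.94607580e-04]), 'contact_force': array([ 0.22092249, -0.33906284, -1.04525214]), 'moment': array([-0.0525898 , -0.03786463,  0.02089487]), 'finger_force': 0.0, 'opening': 1.0011279765147156}
```

View pics/scene0.png

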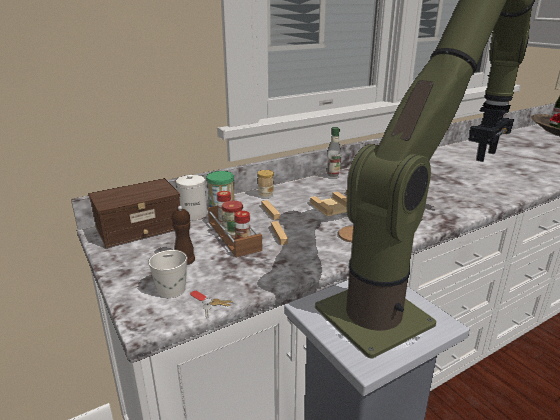

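View pics/side0.png

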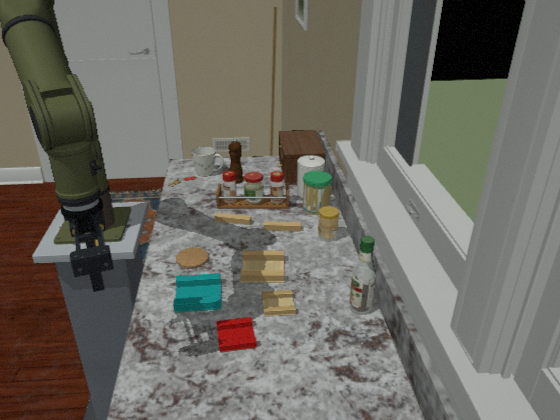

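The side view shows the stand at about (263,266), with the small decoy at (279,302). The slats are at (233,219) and (282,226), the rack runs from (217,200) to (290,200), the mill is at (235,160) and the coaster at (192,257).

```bash
cat > h.py <<'E'
import numpy as np, cv2
from scipy.spatial.transform import Rotation as R
from plant import r
def ray(n,u,v,st=None):
    c=r.camera_params(n); x=(u-c["cx"])/c["fx"]; y=(v-c["cy"])/c["fy"]
    if n!="wrist":
        return c["position"],R.from_quat(c["attitude"]).apply([x,y,1])
    th=np.hypot(x,y); s=np.sin(th)/max(th,1e-9); d=np.array([x*s,y*s,np.cos(th)])
    H=c["hand_eye"]; Rt=R.from_quat(st["eef_rot"])
    return Rt.apply(H[:3,3])+st["tool_pos"],Rt.apply(H[:3,:3]@d)
def onz(n,u,v,z,st=None):
    p,d=ray(n,u,v,st); return p+d*(z-p[2])/d[2]
def tri(rays):
    A=0;b=0
    for p,d in rays:
        d=d/np.linalg.norm(d);M=np.eye(3)-np.outer(d,d);A=A+M;b=b+M@p
    return np.linalg.solve(A,b)
def rel(st,p,yaw=None):
    "shift in tool axes to put TCP at p"
    return R.from_quat(st["eef_rot"]).inv().apply(np.array(p)-st["tool_pos"])
E
python3 - <<'E'
from h import *
im=cv2.imread("pics/side0.png")[130:320,170:350]
cv2.imwrite("pics/sidec.png",cv2.resize(im,None,fx=3.1,fy=3.1,interpolation=cv2.INTER_CUBIC))
for nm,u,v,z in [("stand",263,266,.02),("slatA",233,219,.011),("slatB",282,226,.011),("mug",206,160,.05),("coaster",192,257,.004),("millhead",235,147,.14),("rackL",217,206,0),("rackR",289,206,0),("honey",328,222,.05)]:
    print(nm,onz("side",u,v,z).round(3))
E
```

```text
stand [ 0.536 -0.298  0.02 ]
slatA [ 0.455 -0.017  0.011]
slatB [ 0.612 -0.074  0.011]
mug [0.356 0.382 0.05 ]
coaster [ 0.332 -0.214  0.004]
millhead [0.472 0.287 0.14 ]
rackL [0.401 0.096 0.   ]
rackR [0.651 0.075 0.   ]
honey [ 0.749 -0.125  0.05 ]
```

View pics/sidec.png

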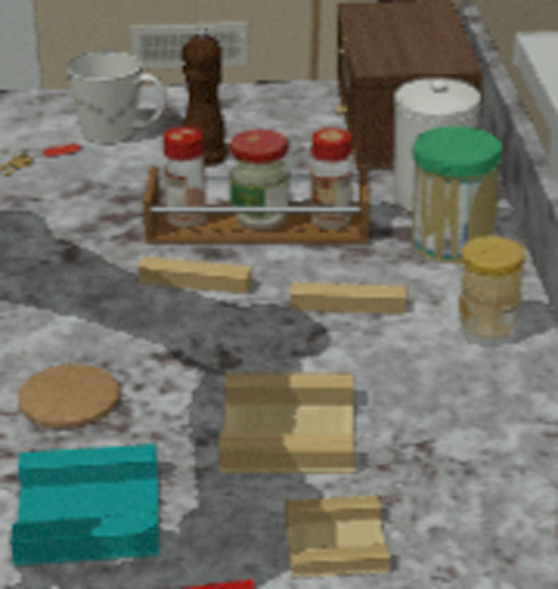

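The crop shows the stand's fixed slats running along world x, so the loose slats have to turn about 90°. The rack, with mill and mug behind it, is at the left. I'm moving the wrist camera over the work now.

Emit:
{"fn": "carry_out", "kwargs": {"plan": [{"rot": [0, 0, 0.294], "xyz": [0.232, -0.164, -0.05], "grip": 0}, {"rot": [0, 0, 0.294], "xyz": [0.232, -0.164, -0.05], "grip": 0}, {"rot": [0, 0, 0.294], "xyz": [0.232, -0.164, -0.05], "grip": 0}, {"rot": [0, 0, 0.294], "xyz": [0.232, -0.164, -0.05], "grip": 0}, {"rot": [0, 0, 0.294], "xyz": [0.232, -0.164, -0.05], "grip": 0}, {"rot": [0, 0, 0.294], "xyz": [0.232, -0.164, -0.05], "grip": 0}, {"rot": [0, 0, 0.294], "xyz": [0.232, -0.164, -0.05], "grip": 0}, {"rot": [0, 0, 0.294], "xyz": [0.232, -0.164, -0.05], "grip": 0}], "squeeze": 15}}

```text
clock: 0.77
tool_pos: [0.3621, -0.3669, 0.2898]
eef_rot: [1.0, 0.006, 0.003, -0.002]
contact_force: [0.3, -0.2, 0.6]
opening: 1.0
finger_force: 0.0
```

```bash
python3 - <<'E'
from h import *
s=r.get_state();print(s["clock"],s["q"].round(3),s["tool_pos"],s["eef_rot"])
cv2.imwrite("pics/w1.png",r.snapshot("wrist")[:,:,::-1])
import pickle;pickle.dump(s,open("w1.pkl","wb"))
E
```

```text
0.7667 [ 0.78   0.476 -0.114  1.829  0.062  0.837 -0.921] [ 0.36208726 -0.36685618  0.2898339 ] [ 0.9999751   0.00631802  0.0026297  -0.00172052]
```

Emit:
{"fn": "carry_out", "kwargs": {"plan": [{"rot": [0, 0, 0], "xyz": [0.16, -0.23, -0.03], "grip": 0}, {"rot": [0, 0, 0], "xyz": [0.16, -0.23, -0.03], "grip": 0}, {"rot": [0, 0, 0], "xyz": [0.16, -0.23, -0.03], "grip": 0}, {"rot": [0, 0, 0], "xyz": [0.16, -0.23, -0.03], "grip": 0}, {"rot": [0, 0, 0], "xyz": [0.16, -0.23, -0.03], "grip": 0}, {"rot": [0, 0, 0], "xyz": [0.16, -0.23, -0.03], "grip": 0}, {"rot": [0, 0, 0], "xyz": [0.16, -0.23, -0.03], "grip": 0}, {"rot": [0, 0, 0], "xyz": [0.16, -0.23, -0.03], "grip": 0}]}}

```text
clock: 1.48
tool_pos: [0.5196, -0.1381, 0.3189]
eef_rot: [1.0, 0.004, 0.002, -0.002]
contact_force: [0.3, 0.1, 1.3]
opening: 0.998
finger_force: 0.0
```

```bash
python3 - <<'E'
from h import *
import pickle
s=r.get_state();print(s["clock"],s["q"].round(3),s["tool_pos"],s["eef_rot"])
b=r.snapshot("wrist")[:,:,::-1];cv2.imwrite("pics/w2.png",b)
pickle.dump(s,open("w2.pkl","wb"))
a=cv2.imread("pics/w1.png")
# both, side by side at 0.71 no: view only w2 enlarged
cv2.imwrite("pics/w2v.png",cv2.resize(b,None,fx=1.425,fy=1.425))
E
```

```text
1.4833 [ 0.254  0.474 -0.121  1.726  0.062  0.943 -1.452] [ 0.51961056 -0.13806781  0.31891221] [ 0.99998698  0.00428183  0.00191065 -0.00201569]
```

View pics/w2v.png

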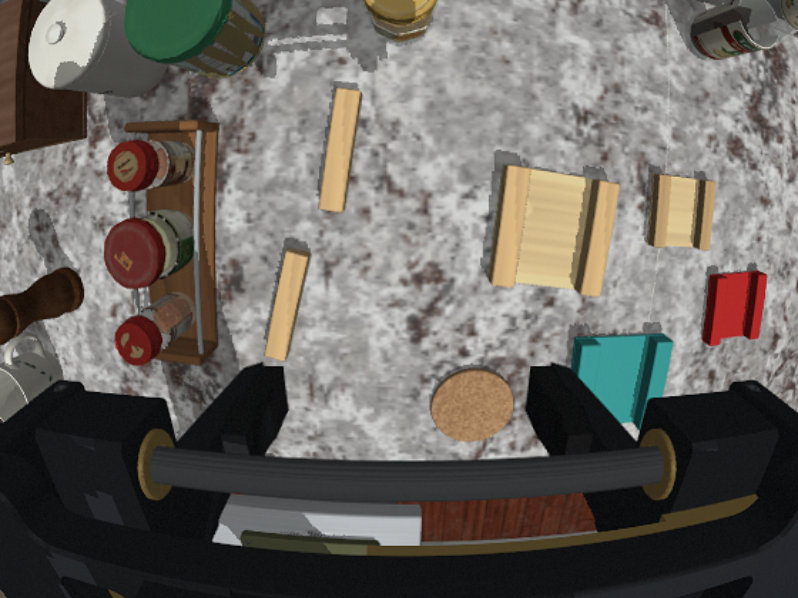

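View pics/w1.png

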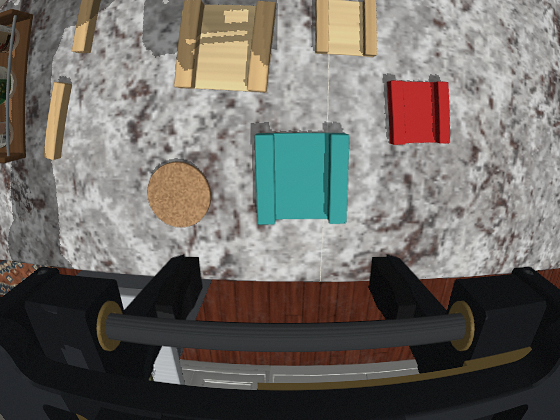

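w2 shows slat B at (340,150), slat A at (288,305), the stand at (555,230), the coaster at (472,404), the rack at (180,240), and the mill lying radially at (40,300). w1 shows the stand at the top (225,45) and slat A at (58,120). I'll rectify both at top-face height.

```bash
cat >> h.py <<'E'
def ortho(img,st,z,x0,x1,y0,y1,s=.001):
    "top view at height z; rows: x decreasing, cols: y decreasing"
    c=r.camera_params("wrist");H=c["hand_eye"];Rt=R.from_quat(st["eef_rot"]).as_matrix()
    Y,X=np.meshgrid(np.arange(y1,y0,-s),np.arange(x1,x0,-s))
    P=np.stack([X,Y,np.full_like(X,z)],-1)-(Rt@H[:3,3]+st["tool_pos"])
    p=P@(Rt@H[:3,:3]); rr=np.hypot(p[...,0],p[...,1]);k=np.arctan2(rr,p[...,2])/rr
    return cv2.remap(img,(c["cx"]+c["fx"]*k*p[...,0]).astype("f4"),(c["cy"]+c["fy"]*k*p[...,1]).astype("f4"),cv2.INTER_CUBIC)
def woodrects(o,x1,y1,s=.001,amin=1500):
    hsv=cv2.cvtColor(o,cv2.COLOR_BGR2HSV)
    m=cv2.inRange(hsv,(12,70,120),(28,255,255));m=cv2.morphologyEx(m,cv2.MORPH_OPEN,np.ones((3,3)))
    out=[]
    for c in cv2.findContours(m,cv2.RETR_EXTERNAL,cv2.CHAIN_APPROX_NONE)[0]:
        if cv2.contourArea(c)*s*s*1e6<amin: continue
        b=cv2.boxPoints(cv2.minAreaRect(c)); w=np.stack([x1-b[:,1]*s,y1-b[:,0]*s],1)
        e=[w[1]-w[0],w[2]-w[1]]; L=[np.linalg.norm(v) for v in e]; l=e[int(L[1]>L[0])]
        out.append((w.mean(0).round(4),np.round(sorted(L),4),round(np.degrees(np.arctan2(l[1],l[0]))%180,1)))
    return out
E
python3 - <<'E'
from h import *
import pickle
for n in ("w1","w2"):
    s=pickle.load(open(n+".pkl","rb"));a=cv2.imread(f"pics/{n}.png")
    for z in (.022,.027):
        o=ortho(a,s,z,.35,.75,-.45,.1)
        print(n,z);[print("  ",t) for t in woodrects(o,.75,.1)]
        if n=="w2" and z==.022:cv2.imwrite("pics/o2.png",cv2.resize(o,None,fx=1.45,fy=1.45))
s1=pickle.load(open("w1.pkl","rb"));s2=pickle.load(open("w2.pkl","rb"))
E
```

```text
w1 0.022
   (array([ 0.365 , -0.2185], dtype=float32), array([0.028, 0.083], dtype=float32), np.float32(90.0))
   (array([ 0.4523, -0.0113], dtype=float32), array([0.025 , 0.1198], dtype=float32), np.float32(163.9))
   (array([ 0.533 , -0.2989], dtype=float32), array([0.0924, 0.1216], dtype=float32), np.float32(175.2))
   (array([ 0.5585, -0.4255], dtype=float32), array([0.047, 0.075], dtype=float32), np.float32(0.0))
   (array([ 0.539 , -0.2364], dtype=float32), array([0.0239, 0.1214], dtype=float32), np.float32(175.1))
   (array([ 0.5911, -0.069 ], dtype=float32), array([0.0242, 0.0806], dtype=float32), np.float32(171.3))
w1 0.027
   (array([ 0.3655, -0.2205], dtype=float32), array([0.029, 0.083], dtype=float32), np.float32(90.0))
   (array([ 0.4523, -0.0155], dtype=float32), array([0.0248, 0.1184], dtype=float32), np.float32(164.1))
   (array([ 0.5317, -0.2994], dtype=float32), array([0.0916, 0.1199], dtype=float32), np.float32(175.6))
   (array([ 0.557 , -0.4255], dtype=float32), array([0.047, 0.074], dtype=float32), np.float32(0.0))
   (array([ 0.5378, -0.2381], dtype=float32), 
[... 727 characters left out ...]
float32), array([0.0242, 0.1194], dtype=float32), np.float32(171.3))
w2 0.027
   (array([ 0.369 , -0.2105], dtype=float32), array([0.036, 0.087], dtype=float32), np.float32(90.0))
   (array([ 0.4543, -0.0124], dtype=float32), array([0.024 , 0.1179], dtype=float32), np.float32(164.1))
   (array([ 0.5303, -0.3324], dtype=float32), array([0.0231, 0.1191], dtype=float32), np.float32(174.8))
   (array([ 0.5359, -0.2691], dtype=float32), array([0.0873, 0.1191], dtype=float32), np.float32(174.8))
   (array([ 0.5645, -0.4225], dtype=float32), array([0.051, 0.077], dtype=float32), np.float32(0.0))
   (array([ 0.6106, -0.0722], dtype=float32), array([0.024 , 0.1181], dtype=float32), np.float32(171.4))
```

View pics/o2.png

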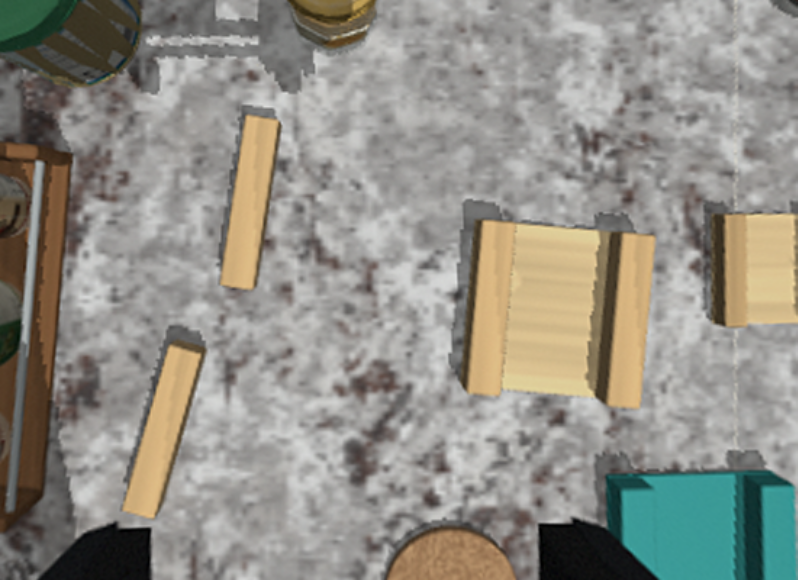

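Slat A is at (.4525,-.011) at -16°, slat B at (.6107,-.0716) at -8.7°, and the stand at (.534,-.285) at -5.1°. The two views agree at z=.022 and z=.027. Next I move above slat A.

Emit:
{"fn": "carry_out", "kwargs": {"plan": [{"rot": [0, 0, 0.289], "xyz": [-0.066, -0.128, 0.2], "grip": 0}, {"rot": [0, 0, 0.289], "xyz": [-0.066, -0.128, 0.2], "grip": 0}, {"rot": [0, 0, 0.289], "xyz": [-0.066, -0.128, 0.2], "grip": 0}, {"rot": [0, 0, 0.289], "xyz": [-0.066, -0.128, 0.2], "grip": 0}, {"rot": [0, 0, 0.289], "xyz": [-0.066, -0.128, 0.2], "grip": 0}, {"rot": [0, 0, 0.289], "xyz": [-0.066, -0.128, 0.2], "grip": 0}, {"rot": [0, 0, 0.289], "xyz": [-0.066, -0.128, 0.2], "grip": 0}, {"rot": [0, 0, 0.289], "xyz": [-0.066, -0.128, 0.2], "grip": 0}]}}

```text
clock: 2.2
tool_pos: [0.4476, -0.0178, 0.1172]
eef_rot: [0.989, -0.145, -0.003, 0.001]
contact_force: [0.5, 0.2, -0.8]
opening: 0.999
finger_force: 0.0
```

```bash
cat >> h.py <<'E'
def look(name,z,box,amin=1500):
    s0=r.get_state();a=r.snapshot("wrist")[:,:,::-1].copy();cv2.imwrite(f"pics/{name}.png",a)
    print("t",s0["clock"],s0["tool_pos"].round(4),"psi",yaw(s0).round(4),"tilt",R.from_quat(s0["eef_rot"]).as_matrix()[:2,2].round(4),s0["q"].round(2))
    s1=r.get_state();print("after",s1["tool_pos"].round(4),yaw(s1).round(4))
    o=ortho(a,s0,z,*box)
    for t in woodrects(o,box[1],box[3],amin=amin): print("  ",t)
    return s0,a,o
def yaw(s):
    m=R.from_quat(s["eef_rot"]).as_matrix();return np.arctan2(m[1,0],m[0,0])
def go(s,x,y,z,psi):
    m=R.from_quat(s["eef_rot"])
    tgt=R.from_euler("z",psi)*R.from_euler("x",np.pi)
    print("xyz",m.inv().apply(np.array([x,y,z])-s["tool_pos"]).round(4),"rot",(m.inv()*tgt).as_rotvec().round(4))
E
python3 - <<'E'
from h import *
look("a1",.022,(.3,.75,-.4,.1),600)
go(r.get_state(),.4525,-.011,.004,np.radians(-16))
E
```

```text
t 2.2 [ 0.4476 -0.0178  0.1172] psi -0.2906 tilt [-0.0053 -0.0014] [-0.06  0.7  -0.01  2.19  0.02  0.25 -1.95]
after [ 0.4493 -0.0186  0.1184] -0.2923
   (array([ 0.355 , -0.2086], dtype=float32), array([0.0597, 0.0896], dtype=float32), np.float32(73.4))
   (array([ 0.4525, -0.0111], dtype=float32), array([0.0235, 0.1188], dtype=float32), np.float32(164.1))
   (array([0.482 , 0.0723], dtype=float32), array([0.0115, 0.0897], dtype=float32), np.float32(174.8))
   (array([ 0.5299, -0.266 ], dtype=float32), array([0.0748, 0.1081], dtype=float32), np.float32(174.9))
   (array([ 0.5785, -0.0666], dtype=float32), array([0.0232, 0.0553], dtype=float32), np.float32(171.3))
xyz [ 0.001  -0.0084  0.1144] rot [ 0.002   0.0009 -0.0131]
```

Emit:
{"fn": "carry_out", "kwargs": {"plan": [{"rot": [0, 0, -0.013], "xyz": [0.001, -0.008, 0.04], "grip": 60}, {"rot": [0, 0, -0.013], "xyz": [0.001, -0.008, 0.08], "grip": 60}, {"rot": [0, 0, -0.013], "xyz": [0.001, -0.008, 0.114], "grip": 60}, {"rot": [0, 0, -0.013], "xyz": [0.001, -0.008, 0.114], "grip": 60}, {"rot": [0, 0, -0.013], "xyz": [0.001, -0.008, 0.114], "grip": 60}, {"rot": [0, 0, -0.013], "xyz": [0.001, -0.008, 0.114], "grip": 255}, {"rot": [0, 0, -0.013], "xyz": [0.001, -0.008, 0.114], "grip": 255}, {"rot": [0, 0, -0.013], "xyz": [0.001, -0.008, 0.114], "grip": 255}], "squeeze": 15}}

```text
clock: 2.92
tool_pos: [0.4606, -0.0116, 0.0103]
eef_rot: [0.99, -0.142, -0.004, 0.001]
contact_force: [-0.4, -0.3, 0.9]
opening: 0.561
finger_force: 0.0
```

Emit:
{"fn": "carry_out", "kwargs": {"plan": [{"rot": [0, 0, 0], "xyz": [0, 0, 0], "grip": 255}, {"rot": [0, 0, 0], "xyz": [0, 0, 0], "grip": 255}, {"rot": [0, 0, 0], "xyz": [0, 0, 0], "grip": 255}, {"rot": [0, 0, 0], "xyz": [0, 0, 0], "grip": 255}]}}

```text
clock: 3.25
tool_pos: [0.4592, -0.0098, 0.0097]
eef_rot: [0.99, -0.139, -0.005, 0.001]
contact_force: [0.6, -0.4, 4.0]
opening: 0.271
finger_force: 15.0
```

```bash
python3 - <<'E'
from h import *
s=r.get_state();print(s["opening"],s["finger_force"],s["tool_pos"],yaw(s),s["contact_force"])
go(s,.4525,-.06,.12,np.radians(-16))
E
```

```text
0.2706268869724957 15.001518577337265 [ 0.45922114 -0.00984397  0.00973263] -0.27896321000705193 [ 0.59211647 -0.43109335  4.00688556]
xyz [ 0.0062  0.0504 -0.1102] rot [0.0034 0.0106 0.0003]
```

Slat A is gripped about 6 mm off-centre along its length, which I'll allow for. Next I lift it.

Emit:
{"fn": "carry_out", "kwargs": {"plan": [{"rot": [0, 0, 0], "xyz": [0, 0, -0.04], "grip": 255}, {"rot": [0, 0, 0], "xyz": [0, 0.02, -0.08], "grip": 255}, {"rot": [0, 0, 0], "xyz": [0, 0.05, -0.11], "grip": 255}, {"rot": [0, 0, 0], "xyz": [0, 0.07, -0.11], "grip": 255}, {"rot": [0, 0, 0], "xyz": [0, 0.07, -0.11], "grip": 255}, {"rot": [0, 0, 0], "xyz": [0, 0.07, -0.11], "grip": 255}]}}

```text
clock: 3.75
tool_pos: [0.4408, -0.0783, 0.12]
eef_rot: [0.99, -0.14, -0.005, 0.001]
contact_force: [0.1, 1.1, -1.8]
opening: 0.268
finger_force: 15.0
```

```bash
python3 - <<'E'
from h import *
s,a,o=look("a2",.13,(.3,.75,-.4,.1),600)
s=r.get_state()
go(s,.4867,-.2749,.12,np.radians(84.9))
E
```

```text
t 3.75 [ 0.4408 -0.0783  0.12  ] psi -0.2814 tilt [-0.0111 -0.0001] [ 0.29  0.71 -0.35  2.18  0.67  0.37 -2.47]
after [ 0.4412 -0.0768  0.1196] -0.2785
   (array([ 0.4236, -0.1637], dtype=float32), array([0.0393, 0.0495], dtype=float32), np.float32(43.9))
   (array([ 0.455 , -0.0822], dtype=float32), array([0.0237, 0.0766], dtype=float32), np.float32(163.7))
   (array([ 0.5216, -0.2316], dtype=float32), array([0.0133, 0.0601], dtype=float32), np.float32(174.9))
   (array([ 0.5239, -0.1931], dtype=float32), array([0.0449, 0.0572], dtype=float32), np.float32(175.6))
xyz [ 0.0982  0.178  -0.0011] rot [-0.0081  0.01   -1.7602]
```

Emit:
{"fn": "carry_out", "kwargs": {"plan": [{"rot": [0, 0, -0.9], "xyz": [0.098, 0.178, -0.001], "grip": 255}, {"rot": [0, 0, -0.9], "xyz": [0.098, 0.178, -0.001], "grip": 255}, {"rot": [0, 0, -0.9], "xyz": [0.098, 0.178, -0.001], "grip": 255}, {"rot": [0, 0, -0.9], "xyz": [0.098, 0.178, -0.001], "grip": 255}, {"rot": [0, 0, -0.9], "xyz": [0.098, 0.178, -0.001], "grip": 255}, {"rot": [0, 0, -0.9], "xyz": [0.098, 0.178, -0.001], "grip": 255}, {"rot": [0, 0, -0.9], "xyz": [0.098, 0.178, -0.001], "grip": 255}, {"rot": [0, 0, -0.9], "xyz": [0.098, 0.178, -0.001], "grip": 255}]}}

```text
clock: 4.47
tool_pos: [0.4872, -0.274, 0.1186]
eef_rot: [0.951, 0.309, -0.005, -0.003]
contact_force: [1.0, 0.5, -1.2]
opening: 0.272
finger_force: 15.0
```

Emit:
{"fn": "carry_out", "kwargs": {"plan": [{"rot": [0, 0, -0.86], "xyz": [0, 0, 0], "grip": 255}, {"rot": [0, 0, -0.86], "xyz": [0, 0, 0], "grip": 255}, {"rot": [0, 0, -0.86], "xyz": [0, 0, 0], "grip": 255}, {"rot": [0, 0, -0.86], "xyz": [0, 0, 0], "grip": 255}, {"rot": [0, 0, -0.86], "xyz": [0, 0, 0], "grip": 255}, {"rot": [0, 0, -0.86], "xyz": [0, 0, 0], "grip": 255}, {"rot": [0, 0, -0.86], "xyz": [0, 0, 0], "grip": 255}, {"rot": [0, 0, -0.86], "xyz": [0, 0, 0], "grip": 255}]}}

```text
clock: 5.13
tool_pos: [0.4872, -0.2728, 0.1188]
eef_rot: [0.736, 0.677, -0.004, -0.005]
contact_force: [0.1, -0.1, -0.9]
opening: 0.267
finger_force: 15.0
```

```bash
python3 - <<'E'
from h import *
s,a,o=look("a3",.027,(.4,.7,-.45,-.15),600)
s=r.get_state()
go(s,.4867,-.2749,.037,np.radians(84.9))
cv2.imwrite("pics/a3v.png",np.hstack([a[:,:],cv2.resize(o,(240,240)).repeat(2,0)[:420]]))
E
```

```text
t 5.1333 [ 0.4872 -0.2728  0.1188] psi 1.4879 tilt [-0.0127  0.0029] [ 0.94  0.95 -0.94  1.84  0.97  0.91 -0.56]
after [ 0.4872 -0.273   0.119 ] 1.4828
   (array([ 0.4736, -0.4286], dtype=float32), array([0.0406, 0.0413], dtype=float32), np.float32(175.8))
   (array([ 0.5603, -0.3314], dtype=float32), array([0.0172, 0.0575], dtype=float32), np.float32(177.5))
   (array([ 0.5275, -0.3014], dtype=float32), array([0.1275, 0.1523], dtype=float32), np.float32(84.6))
xyz [-0.002   0.0007  0.082 ] rot [-0.0127 -0.0015  0.001 ]
```

View pics/a3.png

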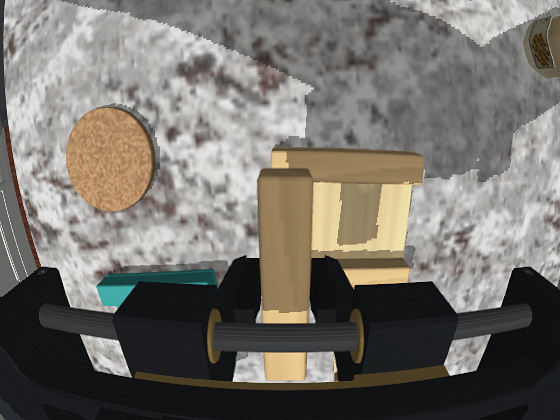

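The slat is held over the stand's near end at (285,240), and the fixed slat's far top edge runs from (272,149) to (422,153). I'll check the stand pose from these corners.

```bash
python3 - <<'E'
from h import *
s=r.get_state()
c=np.array([.534,-.2853]);th=np.radians(-5.1);X=np.array([np.cos(th),np.sin(th)]);Y=np.array([-X[1],X[0]])
for (u,v),k in (((272,149),-1),((422,153),1)):
    print(onz("wrist",u,v,.027,s)[:2].round(4),"exp",(c+k*.06*X+.06*Y).round(4))
# slat end at its top height
z=s["tool_pos"][2]+.0123
for p in ((258,171),(311,169)): print("slat end",onz("wrist",*p,z,s)[:2].round(4))
go(s,.4867,-.2749,.037,np.radians(84.9))
E
```

```text
[ 0.4817 -0.22  ] exp [ 0.4796 -0.2202]
[ 0.5968 -0.2302] exp [ 0.5991 -0.2309]
slat end [ 0.4814 -0.2175]
slat end [ 0.5036 -0.2186]
xyz [-0.002   0.0007  0.082 ] rot [-0.0127 -0.0015  0.001 ]
```

Emit:
{"fn": "carry_out", "kwargs": {"plan": [{"rot": [-0.013, 0, 0], "xyz": [-0.003, -0.001, 0.03], "grip": 255}, {"rot": [-0.013, 0, 0], "xyz": [-0.003, -0.001, 0.055], "grip": 255}, {"rot": [-0.013, 0, 0], "xyz": [-0.003, -0.001, 0.07], "grip": 255}, {"rot": [-0.013, 0, 0], "xyz": [-0.003, -0.001, 0.07], "grip": 255}, {"rot": [-0.013, 0, 0], "xyz": [-0.003, -0.001, 0.07], "grip": 255}, {"rot": [-0.013, 0, 0], "xyz": [-0.003, -0.001, 0.07], "grip": 255}]}}

```text
clock: 5.68
tool_pos: [0.4858, -0.277, 0.0508]
eef_rot: [0.738, 0.675, 0.001, 0.001]
contact_force: [1.0, 0.3, -0.2]
opening: 0.27
finger_force: 15.0
```

```bash
python3 - <<'E'
from h import *
s=r.get_state();print(s["tool_pos"],s["contact_force"])
go(s,.486,-.276,.037,np.radians(84.9))
E
```

```text
[ 0.48579683 -0.2770101   0.05081966] [ 0.98629362  0.28070188 -0.1926715 ]
xyz [0.001  0.0001 0.0138] rot [0.0029 0.0003 0.0008]
```

Emit:
{"fn": "carry_out", "kwargs": {"plan": [{"rot": [0, 0, 0], "xyz": [0.001, 0, 0.008], "grip": 255}, {"rot": [0, 0, 0], "xyz": [0.001, 0, 0.0145], "grip": 255}, {"rot": [0, 0, 0], "xyz": [0.001, 0, 0.0145], "grip": 255}, {"rot": [0, 0, 0], "xyz": [0.001, 0, 0.0145], "grip": 255}, {"rot": [0, 0, 0], "xyz": [0.001, 0, 0.0145], "grip": 255}]}}

```text
clock: 6.1
tool_pos: [0.4851, -0.2767, 0.0356]
eef_rot: [0.738, 0.675, 0.0, 0.001]
contact_force: [0.5, -0.3, -0.1]
opening: 0.273
finger_force: 15.0
```

Emit:
{"fn": "carry_out", "kwargs": {"plan": [{"rot": [0, 0, 0], "xyz": [0, 0, 0], "grip": 80}, {"rot": [0, 0, 0], "xyz": [0, 0, 0], "grip": 80}, {"rot": [0, 0, 0], "xyz": [0, 0, 0], "grip": 80}, {"rot": [0, 0, 0], "xyz": [0, 0, 0], "grip": 80}, {"rot": [0, 0, 0], "xyz": [0, 0, -0.03], "grip": 80}, {"rot": [0, 0, 0], "xyz": [0, 0, -0.06], "grip": 80}, {"rot": [0, 0, 0], "xyz": [0, 0, -0.1], "grip": 0}, {"rot": [0, 0, 0], "xyz": [0, 0, -0.1], "grip": 0}]}}

```text
clock: 6.77
tool_pos: [0.4887, -0.2764, 0.1418]
eef_rot: [0.737, 0.676, 0.003, 0.005]
contact_force: [1.0, -0.1, 0.1]
opening: 0.815
finger_force: 0.0
```

```bash
python3 - <<'E'
from h import *
s,a,o=look("a4",.049,(.4,.7,-.45,-.15),600)
cv2.imwrite("pics/a4v.png",np.hstack([a,cv2.copyMakeBorder(cv2.resize(o,(240,240)),0,180,0,0,0)]))
s=r.get_state()
go(s,.6107,-.0716,.12,np.radians(-8.7))
E
```

```text
t 6.7667 [ 0.4887 -0.2764  0.1418] psi 1.4834 tilt [ 0.0116 -0.0032] [ 0.96  0.91 -0.96  1.84  0.95  0.92 -0.54]
after [ 0.4872 -0.2768  0.1391] 1.4828
   (array([ 0.555 , -0.4405], dtype=float32), array([0.013, 0.068], dtype=float32), np.float32(0.0))
   (array([ 0.5288, -0.2852], dtype=float32), array([0.1113, 0.1228], dtype=float32), np.float32(84.9))
xyz [0.2153 0.1048 0.0195] rot [ 0.0083 -0.0052  1.6346]
```

View pics/a4v.png

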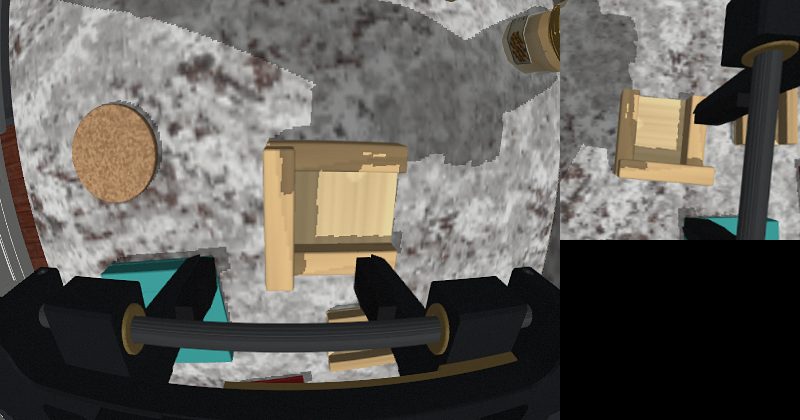

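The slat lies across the near end of the stand, from (264,149) to (294,290) in a4, square and flush. On to slat B.

Emit:
{"fn": "carry_out", "kwargs": {"plan": [{"rot": [0, 0, 0.9], "xyz": [0.215, 0.105, 0.0], "grip": 0}, {"rot": [0, 0, 0.9], "xyz": [0.215, 0.105, 0.0], "grip": 0}, {"rot": [0, 0, 0.9], "xyz": [0.215, 0.105, 0.0], "grip": 0}, {"rot": [0, 0, 0.9], "xyz": [0.215, 0.105, 0.0], "grip": 0}, {"rot": [0, 0, 0.9], "xyz": [0.215, 0.105, 0.0], "grip": 0}, {"rot": [0, 0, 0.9], "xyz": [0.215, 0.105, 0.0], "grip": 0}, {"rot": [0, 0, 0.9], "xyz": [0.215, 0.105, 0.0], "grip": 0}, {"rot": [0, 0, 0.9], "xyz": [0.215, 0.105, 0.0], "grip": 0}]}}

```text
clock: 7.48
tool_pos: [0.6084, -0.0687, 0.1348]
eef_rot: [0.958, 0.288, 0.0, 0.0]
contact_force: [0.4, -0.1, -0.3]
opening: 0.997
finger_force: 0.0
```

Emit:
{"fn": "carry_out", "kwargs": {"plan": [{"rot": [0, 0, 0.735], "xyz": [0, 0, 0.02], "grip": 0}, {"rot": [0, 0, 0.735], "xyz": [0, 0, 0.02], "grip": 0}, {"rot": [0, 0, 0.735], "xyz": [0, 0, 0.02], "grip": 0}, {"rot": [0, 0, 0.735], "xyz": [0, 0, 0.02], "grip": 0}, {"rot": [0, 0, 0.735], "xyz": [0, 0, 0.02], "grip": 0}, {"rot": [0, 0, 0.735], "xyz": [0, 0, 0.02], "grip": 0}, {"rot": [0, 0, 0.735], "xyz": [0, 0, 0.02], "grip": 0}, {"rot": [0, 0, 0.735], "xyz": [0, 0, 0.02], "grip": 0}]}}

```text
clock: 8.15
tool_pos: [0.6072, -0.0734, 0.1148]
eef_rot: [0.997, -0.074, -0.0, 0.001]
contact_force: [-0.7, 0.1, 0.4]
opening: 0.999
finger_force: 0.0
```

```bash
python3 - <<'E'
from h import *
s,a,o=look("b1",.022,(.45,.8,-.3,.1),600)
s=r.get_state()
go(s,.6107,-.0716,.005,np.radians(-8.7))
E
```

```text
t 8.15 [ 0.6072 -0.0734  0.1148] psi -0.149 tilt [-0.0006 -0.0024] [ 0.33  0.88 -0.52  1.7   0.61  0.74 -2.22]
after [ 0.6074 -0.073   0.1149] -0.1491
   (array([ 0.5583, -0.2663], dtype=float32), array([0.0719, 0.086 ], dtype=float32), np.float32(175.0))
   (array([ 0.6113, -0.0716], dtype=float32), array([0.0236, 0.1189], dtype=float32), np.float32(171.4))
   (array([ 0.7485, -0.1486], dtype=float32), array([0.0374, 0.0852], dtype=float32), np.float32(87.1))
xyz [ 0.0031 -0.0021  0.1099] rot [ 0.0019 -0.0002  0.0028]
```

Emit:
{"fn": "carry_out", "kwargs": {"plan": [{"rot": [0.002, 0, 0], "xyz": [0.0035, -0.002, 0.035], "grip": 60}, {"rot": [0.002, 0, 0], "xyz": [0.0035, -0.002, 0.07], "grip": 60}, {"rot": [0.002, 0, 0], "xyz": [0.0035, -0.002, 0.1], "grip": 60}, {"rot": [0.002, 0, 0], "xyz": [0.0035, -0.002, 0.111], "grip": 60}, {"rot": [0.002, 0, 0], "xyz": [0.0035, -0.002, 0.111], "grip": 60}, {"rot": [0.002, 0, 0], "xyz": [0.0035, -0.002, 0.111], "grip": 60}, {"rot": [0.002, 0, 0], "xyz": [0.0035, -0.002, 0.111], "grip": 60}]}}

```text
clock: 8.78
tool_pos: [0.6126, -0.0705, 0.0051]
eef_rot: [0.997, -0.076, 0.001, -0.001]
contact_force: [-0.2, 0.5, 0.2]
opening: 0.762
finger_force: 0.0
```

Emit:
{"fn": "carry_out", "kwargs": {"plan": [{"rot": [0, 0, 0], "xyz": [0, 0, 0], "grip": 255}, {"rot": [0, 0, 0], "xyz": [0, 0, 0], "grip": 255}, {"rot": [0, 0, 0], "xyz": [0, 0, 0], "grip": 255}, {"rot": [0, 0, 0], "xyz": [0, 0, 0], "grip": 255}, {"rot": [0, 0, 0], "xyz": [0, 0, 0], "grip": 255}, {"rot": [0, 0, 0], "xyz": [0, 0, 0], "grip": 255}, {"rot": [0, 0, 0], "xyz": [0, 0, 0], "grip": 255}]}}

```text
clock: 9.37
tool_pos: [0.6121, -0.0704, 0.0046]
eef_rot: [0.997, -0.076, 0.001, -0.001]
contact_force: [-0.2, -0.2, 1.2]
opening: 0.273
finger_force: 15.0
```

```bash
python3 - <<'E'
from h import *
s=r.get_state();p=s["tool_pos"];print(s["opening"],s["finger_force"],p,yaw(s),s["contact_force"])
off=rel(s,[.6112,-.0716,0]);print("slat centre in tool",off.round(4))
# stand, slat a corners in a4
import pickle
E
```

```text
0.2732442519951107 15.000300714746118 [ 0.61208396 -0.07044448  0.00456983] -0.15195524912441224 [-0.24070114 -0.2039735   1.20955257]
slat centre in tool [-0.0007  0.0013  0.0046]
```

Emit:
{"fn": "carry_out", "kwargs": {"plan": [{"rot": [0, 0, 0], "xyz": [0, 0, -0.04], "grip": 255}, {"rot": [0, 0, 0], "xyz": [0, 0, -0.08], "grip": 255}, {"rot": [0, 0, 0], "xyz": [0, 0, -0.12], "grip": 255}, {"rot": [0, 0, -0.4], "xyz": [0.001, 0.04, -0.12], "grip": 255}, {"rot": [0, 0, -0.4], "xyz": [0.002, 0.08, -0.12], "grip": 255}, {"rot": [0, 0, -0.4], "xyz": [0.003, 0.12, -0.12], "grip": 255}, {"rot": [0, 0, -0.4], "xyz": [0.003, 0.16, -0.12], "grip": 255}, {"rot": [0, 0, -0.4], "xyz": [0.003, 0.18, -0.12], "grip": 255}]}}

```text
clock: 10.03
tool_pos: [0.5851, -0.2566, 0.1234]
eef_rot: [0.993, 0.121, -0.001, 0.002]
contact_force: [-0.7, -0.5, -0.9]
opening: 0.271
finger_force: 15.0
```

```bash
python3 - <<'E'
from h import *
s=r.get_state();print(s["tool_pos"],yaw(s),s["q"].round(2),s["finger_force"])
go(s,.5819,-.2889,.125,np.radians(84.9))
E
```

```text
[ 0.5851274  -0.25657432  0.12343595] 0.2420158646238066 [ 0.69  0.93 -0.67  1.6   0.71  0.87 -1.59] 14.999466240406036
xyz [-0.0109  0.0306 -0.0015] rot [ 0.0017  0.0032 -1.2398]
```

Emit:
{"fn": "carry_out", "kwargs": {"plan": [{"rot": [0, 0, -0.9], "xyz": [-0.011, 0.033, 0], "grip": 255}, {"rot": [0, 0, -0.9], "xyz": [-0.011, 0.033, 0], "grip": 255}, {"rot": [0, 0, -0.9], "xyz": [-0.011, 0.033, 0], "grip": 255}, {"rot": [0, 0, -0.9], "xyz": [-0.011, 0.033, 0], "grip": 255}, {"rot": [0, 0, -0.9], "xyz": [-0.011, 0.033, 0], "grip": 255}, {"rot": [0, 0, -0.9], "xyz": [-0.011, 0.033, 0], "grip": 255}, {"rot": [0, 0, -0.9], "xyz": [-0.011, 0.033, 0], "grip": 255}, {"rot": [0, 0, -0.9], "xyz": [-0.011, 0.033, 0], "grip": 255}]}}

```text
clock: 10.7
tool_pos: [0.5846, -0.2837, 0.1237]
eef_rot: [0.839, 0.545, 0.001, -0.0]
contact_force: [0.3, 0.5, -1.1]
opening: 0.27
finger_force: 15.0
```

Emit:
{"fn": "carry_out", "kwargs": {"plan": [{"rot": [0, 0, -0.34], "xyz": [0, 0, 0], "grip": 255}, {"rot": [0, 0, -0.34], "xyz": [0, 0, 0], "grip": 255}, {"rot": [0, 0, -0.34], "xyz": [0, 0, 0], "grip": 255}, {"rot": [0, 0, -0.34], "xyz": [0, 0, 0], "grip": 255}, {"rot": [0, 0, -0.34], "xyz": [0, 0, 0], "grip": 255}, {"rot": [0, 0, -0.34], "xyz": [0, 0, 0], "grip": 255}]}}

```text
clock: 11.2
tool_pos: [0.585, -0.2836, 0.1242]
eef_rot: [0.737, 0.676, 0.001, 0.0]
contact_force: [-0.4, 0.6, -0.3]
opening: 0.272
finger_force: 15.0
```

```bash
python3 - <<'E'
from h import *
s,a,o=look("b2",.049,(.4,.7,-.45,-.1),500)
s=r.get_state()
go(s,.5819,-.2889,.033,np.radians(84.9))
E
```

```text
t 11.2 [ 0.585  -0.2836  0.1242] psi 1.4847 tilt [0.0015 0.001 ] [ 0.84  1.03 -0.95  1.56  0.93  1.06 -0.45]
after [ 0.585  -0.2836  0.1242] 1.4854
   (array([ 0.4863, -0.2751], dtype=float32), array([0.0233, 0.1023], dtype=float32), np.float32(85.1))
   (array([ 0.5203, -0.3192], dtype=float32), array([0.0205, 0.0383], dtype=float32), np.float32(174.8))
   (array([ 0.5686, -0.4247], dtype=float32), array([0.042 , 0.0677], dtype=float32), np.float32(175.8))
   (array([ 0.5537, -0.297 ], dtype=float32), array([0.1009, 0.144 ], dtype=float32), np.float32(85.1))
xyz [-0.0057 -0.0028  0.0912] rot [ 0.0015 -0.001   0.0037]
```

View pics/b2.png

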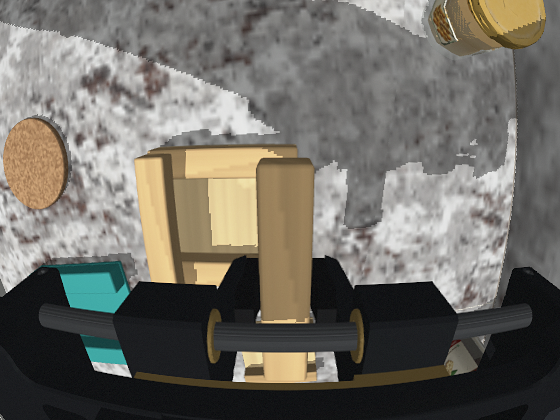

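Slat B is held over the far end at (285,240). Slat A, at (155,215), is in place (x .4863, 85.1°). I'll descend and release.

Emit:
{"fn": "carry_out", "kwargs": {"plan": [{"rot": [0, 0, 0.002], "xyz": [-0.006, -0.003, 0.035], "grip": 255}, {"rot": [0, 0, 0.002], "xyz": [-0.006, -0.003, 0.065], "grip": 255}, {"rot": [0, 0, 0.002], "xyz": [-0.006, -0.003, 0.08], "grip": 255}, {"rot": [0, 0, 0.002], "xyz": [-0.006, -0.003, 0.088], "grip": 255}, {"rot": [0, 0, 0.002], "xyz": [-0.006, -0.003, 0.0915], "grip": 255}, {"rot": [0, 0, 0.002], "xyz": [-0.006, -0.003, 0.0915], "grip": 255}, {"rot": [0, 0, 0.002], "xyz": [-0.006, -0.003, 0.0915], "grip": 255}]}}

```text
clock: 11.83
tool_pos: [0.5829, -0.2889, 0.0341]
eef_rot: [0.736, 0.676, 0.002, 0.001]
contact_force: [-0.4, 0.9, 0.9]
opening: 0.271
finger_force: 15.0
```

Emit:
{"fn": "carry_out", "kwargs": {"plan": [{"rot": [0, 0, 0], "xyz": [0, 0, 0], "grip": 80}, {"rot": [0, 0, 0], "xyz": [0, 0, 0], "grip": 80}, {"rot": [0, 0, 0], "xyz": [0, 0, 0], "grip": 80}, {"rot": [0, 0, 0], "xyz": [0, 0, 0], "grip": 80}, {"rot": [0, 0, 0], "xyz": [0, 0, 0], "grip": 80}, {"rot": [0, 0, 0], "xyz": [0, 0, -0.03], "grip": 80}, {"rot": [0, 0, 0], "xyz": [0, 0, -0.06], "grip": 80}, {"rot": [0, 0, 0], "xyz": [0, 0, -0.1], "grip": 0}]}}

```text
clock: 12.5
tool_pos: [0.5798, -0.2891, 0.1317]
eef_rot: [0.736, 0.677, -0.0, -0.002]
contact_force: [-0.5, -0.6, 0.4]
opening: 0.741
finger_force: 0.0
```

Emit:
{"fn": "carry_out", "kwargs": {"plan": [{"rot": [0, 0, 0], "xyz": [-0.05, -0.1, -0.04], "grip": 0}, {"rot": [0, 0, 0], "xyz": [-0.05, -0.1, -0.04], "grip": 0}, {"rot": [0, 0, 0], "xyz": [-0.05, -0.1, -0.04], "grip": 0}, {"rot": [0, 0, 0], "xyz": [-0.05, -0.1, -0.04], "grip": 0}, {"rot": [0, 0, 0], "xyz": [-0.05, -0.1, -0.04], "grip": 0}]}}

```text
clock: 12.92
tool_pos: [0.4761, -0.3325, 0.1731]
eef_rot: [0.738, 0.675, 0.0, 0.001]
contact_force: [0.4, -0.4, 0.3]
opening: 1.0
finger_force: 0.0
```

```bash
python3 - <<'E'
from h import *
s,a,o=look("b3",.049,(.42,.65,-.4,-.18),500)
cv2.imwrite("pics/b3v.png",np.hstack([a,cv2.copyMakeBorder(o,0,420-o.shape[0],0,0,0)]))
side=r.snapshot("side")[:,:,::-1];cv2.imwrite("pics/side1.png",side)
E
```

```text
t 12.9167 [ 0.4761 -0.3325  0.1731] psi 1.4828 tilt [ 0.0015 -0.0005] [ 1.06  0.9  -1.01  1.75  0.89  1.02 -0.37]
after [ 0.4777 -0.3311  0.1729] 1.485
   (array([ 0.5194, -0.2868], dtype=float32), array([0.0929, 0.1179], dtype=float32), np.float32(85.1))
   (array([ 0.5826, -0.2902], dtype=float32), array([0.0236, 0.1183], dtype=float32), np.float32(85.2))
```

View pics/b3v.png

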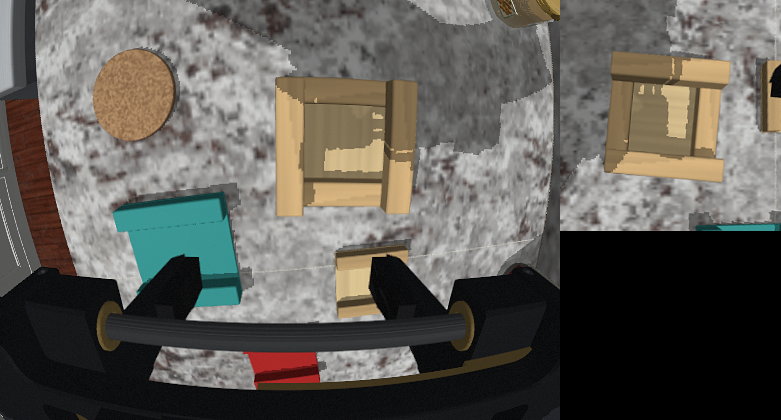

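The wrist view shows the square completed, from (275,78) to (412,213), with B at (.5826,-.2902). Both slats are flush. Now the mill.

Emit:
{"fn": "carry_out", "kwargs": {"plan": [{"rot": [0, 0, 0], "xyz": [0.25, -0.026, -0.187], "grip": 0}, {"rot": [0, 0, 0], "xyz": [0.25, -0.026, -0.187], "grip": 0}, {"rot": [0, 0, 0], "xyz": [0.25, -0.026, -0.187], "grip": 0}, {"rot": [0, 0, 0], "xyz": [0.25, -0.026, -0.187], "grip": 0}, {"rot": [0, 0, 0], "xyz": [0.25, -0.026, -0.187], "grip": 0}, {"rot": [0, 0, 0], "xyz": [0.25, -0.026, -0.187], "grip": 0}, {"rot": [0, 0, 0], "xyz": [0.25, -0.026, -0.187], "grip": 0}, {"rot": [0, 0, 0], "xyz": [0.25, -0.026, -0.187], "grip": 0}]}}

```text
clock: 13.68
tool_pos: [0.474, -0.0729, 0.3629]
eef_rot: [0.734, 0.68, 0.004, 0.001]
contact_force: [0.5, 0.4, 0.3]
opening: 1.004
finger_force: 0.0
```

Emit:
{"fn": "carry_out", "kwargs": {"plan": [{"rot": [0, 0, 0], "xyz": [0.28, -0.026, 0], "grip": 0}, {"rot": [0, 0, 0], "xyz": [0.28, -0.026, 0], "grip": 0}, {"rot": [0, 0, 0], "xyz": [0.28, -0.026, 0], "grip": 0}, {"rot": [0, 0, 0], "xyz": [0.28, -0.026, 0], "grip": 0}, {"rot": [0, 0, 0], "xyz": [0.28, -0.026, 0], "grip": 0}, {"rot": [0, 0, 0], "xyz": [0.28, -0.026, 0], "grip": 0}, {"rot": [0, 0, 0], "xyz": [0.28, -0.026, 0], "grip": 0}, {"rot": [0, 0, 0], "xyz": [0.28, -0.026, 0], "grip": 0}]}}

```text
clock: 14.35
tool_pos: [0.4686, 0.2102, 0.3604]
eef_rot: [0.732, 0.681, 0.003, -0.002]
contact_force: [-0.0, 0.9, 0.6]
opening: 1.0
finger_force: 0.0
```

```bash
python3 - <<'E'
from h import *
import pickle
s,a,o=look("m1",.159,(.3,.7,.0,.45),5000)
pickle.dump(s,open("m1.pkl","wb"))
cv2.imwrite("pics/m1v.png",cv2.resize(a,None,fx=1.42,fy=1.42))
E
```

```text
t 14.35 [0.4686 0.2102 0.3604] psi 1.4977 tilt [0.0013 0.0078] [ 0.15  0.58 -1.11  1.7   0.55  1.21 -1.17]
after [0.4694 0.2062 0.3598] 1.4941
```

View pics/m1v.png

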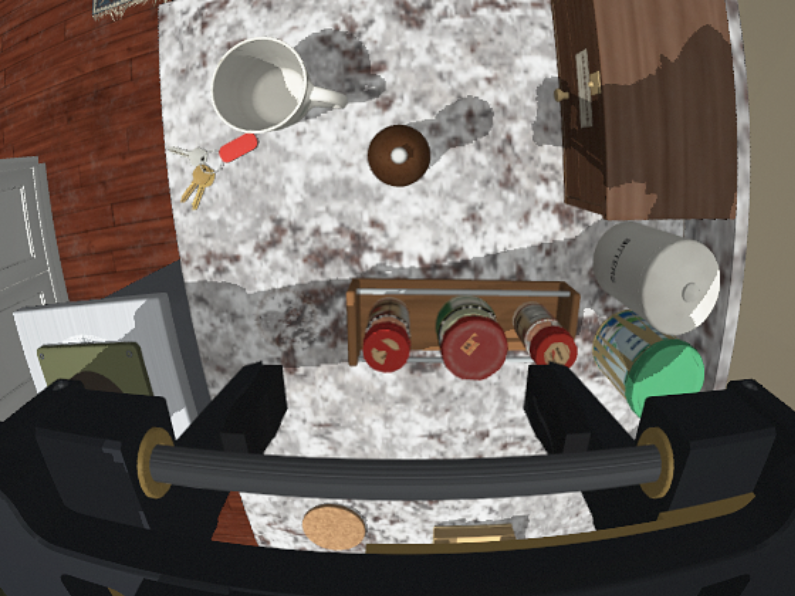

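The mill's head is at (399,156) in the enlarged picture with its knob at (400,156), so the camera is almost directly above it. The mug and box stay clear.

```bash
python3 - <<'E'
from h import *
import pickle
s=pickle.load(open("m1.pkl","rb"))
u,v=400/1.42,156/1.42
for z in (.141,.17): print(z,onz("wrist",u,v,z,s).round(4), onz("wrist",399/1.42,v,z,s).round(4))
w=ray("wrist",u,v,s); sd=ray("side",235.5,141.3); print("tri knob",tri([w,sd]).round(4))
# jars & rack for path
for n,p,z in (("jarL",(387,352),.114),("jarM",(472,348),.108),("jarR",(553,352),.114),("rackL",(354,283),.056),("rackR",(574,288),.056),("mug",(262,85),.095),("box",(562,100),.1)): print(n,onz("wrist",p[0]/1.42,p[1]/1.42,z,s).round(3))
x,y,_=onz("wrist",u,v,.165,s)
c=r.get_state();go(c,x,y,.21,np.radians(84.9));go(c,x,y,.121,np.radians(84.9))
E
```

```text
0.141 [0.4718 0.2938 0.141 ] [0.471  0.2939 0.141 ]
0.17 [0.472  0.2934 0.17  ] [0.4713 0.2934 0.17  ]
tri knob [0.4733 0.2935 0.1597]
jarL [0.446 0.119 0.114]
jarM [0.526 0.114 0.108]
jarR [0.604 0.106 0.114]
rackL [0.415 0.172 0.056]
rackR [0.645 0.151 0.056]
mug [0.353 0.374 0.095]
box [0.62 0.34 0.1 ]
xyz [ 0.0866 -0.0042  0.1501] rot [ 0.0005 -0.0038  0.0124]
xyz [ 0.0863 -0.0042  0.2391] rot [ 0.0005 -0.0038  0.0124]
```

Emit:
{"fn": "carry_out", "kwargs": {"plan": [{"rot": [0, -0.004, 0.012], "xyz": [0.04, -0.002, 0], "grip": 0}, {"rot": [0, -0.004, 0.012], "xyz": [0.08, -0.004, 0], "grip": 0}, {"rot": [0, -0.004, 0.012], "xyz": [0.0865, -0.004, 0.04], "grip": 0}, {"rot": [0, -0.004, 0.012], "xyz": [0.0865, -0.004, 0.08], "grip": 0}, {"rot": [0, -0.004, 0.012], "xyz": [0.0865, -0.004, 0.12], "grip": 0}, {"rot": [0, -0.004, 0.012], "xyz": [0.0865, -0.004, 0.14], "grip": 0}, {"rot": [0, -0.004, 0.012], "xyz": [0.0865, -0.004, 0.14], "grip": 0}, {"rot": [0, -0.004, 0.012], "xyz": [0.0865, -0.004, 0.14], "grip": 0}]}}

```text
clock: 15.07
tool_pos: [0.4741, 0.2871, 0.2192]
eef_rot: [0.741, 0.672, -0.002, 0.001]
contact_force: [-0.6, 0.4, 0.7]
opening: 0.998
finger_force: 0.0
```

```bash
python3 - <<'E'
from h import *
s=r.get_state();print(s["tool_pos"],yaw(s),s["q"].round(2))
a=r.snapshot("wrist")[:,:,::-1];cv2.imwrite("pics/m2.png",a)
go(s,.472,.2935,.122,np.radians(84.9))
# project knob tip / find it
P=np.array([.472,.2935,.17]);c=r.camera_params("wrist");H=c["hand_eye"];q=H[:3,:3].T@(rel(s,P)-H[:3,3]);t=np.arctan2(np.hypot(*q[:2]),q[2])/np.hypot(*q[:2])
print("knob pred",c["cx"]+c["fx"]*t*q[0],c["cy"]+c["fy"]*t*q[1])
E
```

```text
[0.47411872 0.28713489 0.21920076] 1.4731393141609048 [-0.1   0.78 -0.95  1.78  0.75  1.   -1.45]
xyz [ 0.0066 -0.0027  0.0972] rot [-0.0004  0.0046 -0.0086]
knob pred 280.00010071142583 228.44026427076363
```

View pics/m2.png

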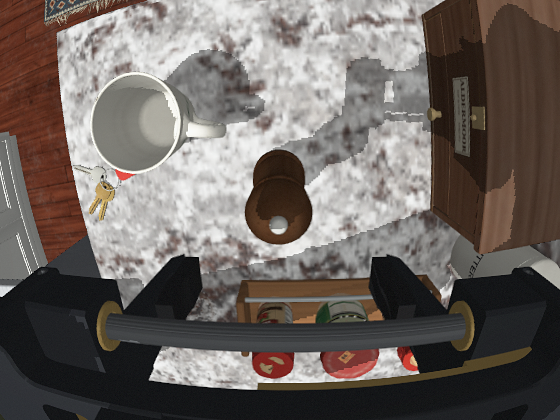

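The knob is at (278,225), within 3 px of the prediction. I've now viewed 12 pictures, two over the allowed 10, so I won't view any more and will work from numbers only.

Emit:
{"fn": "carry_out", "kwargs": {"plan": [{"rot": [0, 0.004, -0.008], "xyz": [0.006, -0.003, 0.02], "grip": 0}, {"rot": [0, 0.004, -0.008], "xyz": [0.006, -0.003, 0.05], "grip": 0}, {"rot": [0, 0.004, -0.008], "xyz": [0.006, -0.003, 0.075], "grip": 0}, {"rot": [0, 0.004, -0.008], "xyz": [0.006, -0.003, 0.09], "grip": 0}, {"rot": [0, 0.004, -0.008], "xyz": [0.006, -0.003, 0.097], "grip": 0}, {"rot": [0, 0.004, -0.008], "xyz": [0.006, -0.003, 0.097], "grip": 0}, {"rot": [0, 0.004, -0.008], "xyz": [0.006, -0.003, 0.097], "grip": 0}, {"rot": [0, 0.004, -0.008], "xyz": [0.006, -0.003, 0.097], "grip": 0}]}}

```text
clock: 15.78
tool_pos: [0.4726, 0.2953, 0.125]
eef_rot: [0.738, 0.675, 0.003, 0.0]
contact_force: [0.2, -0.7, 1.4]
opening: 1.003
finger_force: 0.0
```

```bash
python3 - <<'E'
from h import *
s=r.get_state();print(s["contact_force"])
go(s,.472,.2935,.122,np.radians(84.9))
E
```

```text
[ 0.24913833 -0.69443523  1.42237643]
xyz [-0.0019 -0.0004  0.003 ] rot [ 0.0038 -0.0038 -0.0002]
```

Emit:
{"fn": "carry_out", "kwargs": {"plan": [{"rot": [0, 0, 0], "xyz": [-0.001, 0, 0.003], "grip": 255}, {"rot": [0, 0, 0], "xyz": [-0.001, 0, 0.003], "grip": 255}, {"rot": [0, 0, 0], "xyz": [-0.001, 0, 0.003], "grip": 255}, {"rot": [0, 0, 0], "xyz": [-0.001, 0, 0.003], "grip": 255}, {"rot": [0, 0, 0], "xyz": [-0.001, 0, 0.003], "grip": 255}, {"rot": [0, 0, 0], "xyz": [-0.001, 0, 0.003], "grip": 255}, {"rot": [0, 0, 0], "xyz": [-0.001, 0, 0.003], "grip": 255}, {"rot": [0, 0, 0], "xyz": [-0.001, 0, 0.003], "grip": 255}], "squeeze": 30}}

```text
clock: 16.45
tool_pos: [0.4712, 0.2935, 0.1202]
eef_rot: [0.738, 0.675, 0.001, -0.0]
contact_force: [-0.7, 0.7, 1.4]
opening: 0.535
finger_force: 29.8
```

```bash
python3 - <<'E'
from h import *
s=r.get_state();print(s["contact_force"],s["opening"],s["finger_force"],s["tool_pos"],s["q"].round(2))
go(s,.472,.2935,.3,np.radians(84.9))
E
```

```text
[-0.74327635  0.71924435  1.4099266 ] 0.5348082334163624 29.79738609698316 [0.47122767 0.29351736 0.12019641] [-0.17  0.9  -0.84  1.86  0.92  0.82 -1.59]
xyz [ 0.0003  0.001  -0.1798] rot [ 0.0011 -0.0015  0.0006]
```

Emit:
{"fn": "carry_out", "kwargs": {"plan": [{"rot": [0, 0, 0], "xyz": [0, 0, -0.015], "grip": 255}, {"rot": [0, 0, 0], "xyz": [0, 0, -0.04], "grip": 255}, {"rot": [0, 0, 0], "xyz": [0, 0, -0.07], "grip": 255}, {"rot": [0, 0, 0], "xyz": [0, 0, -0.1], "grip": 255}, {"rot": [0, 0, 0], "xyz": [0, 0, -0.13], "grip": 255}, {"rot": [0, 0, 0], "xyz": [0, 0, -0.16], "grip": 255}, {"rot": [0, 0, 0], "xyz": [0, 0, -0.18], "grip": 255}, {"rot": [0, 0, 0], "xyz": [0, 0, -0.19], "grip": 255}]}}

```text
clock: 17.12
tool_pos: [0.4717, 0.2938, 0.3127]
eef_rot: [0.738, 0.675, 0.003, 0.0]
contact_force: [-0.8, 0.1, -2.6]
opening: 0.532
finger_force: 30.0
```

Emit:
{"fn": "carry_out", "kwargs": {"plan": [{"rot": [0, 0, 0], "xyz": [0, 0, 0], "grip": 255}, {"rot": [0, 0, 0], "xyz": [0, 0, 0], "grip": 255}]}}

```text
clock: 17.28
tool_pos: [0.4711, 0.2924, 0.3092]
eef_rot: [0.738, 0.675, 0.0, 0.001]
contact_force: [0.6, -0.1, -3.0]
opening: 0.536
finger_force: 30.0
```

```bash
python3 - <<'E'
from h import *
s=r.get_state();print(s["contact_force"],s["opening"],s["finger_force"],s["tool_pos"])
go(s,.534,-.285,.31,np.radians(84.9))
E
```

```text
[ 0.5714501  -0.12308248 -2.9710696 ] 0.5355693096395775 29.959489827652092 [0.47112249 0.29236131 0.30920846]
xyz [-5.695e-01  1.139e-01 -5.000e-04] rot [0.0012 0.0002 0.0001]
```

Emit:
{"fn": "carry_out", "kwargs": {"plan": [{"rot": [0, 0, 0], "xyz": [-0.015, 0.003, 0], "grip": 255}, {"rot": [0, 0, 0], "xyz": [-0.04, 0.008, 0], "grip": 255}, {"rot": [0, 0, 0], "xyz": [-0.065, 0.013, 0], "grip": 255}, {"rot": [0, 0, 0], "xyz": [-0.09, 0.018, 0], "grip": 255}, {"rot": [0, 0, 0], "xyz": [-0.115, 0.023, 0], "grip": 255}, {"rot": [0, 0, 0], "xyz": [-0.14, 0.028, 0], "grip": 255}, {"rot": [0, 0, 0], "xyz": [-0.165, 0.033, 0], "grip": 255}, {"rot": [0, 0, 0], "xyz": [-0.19, 0.038, 0], "grip": 255}]}}

```text
clock: 17.95
tool_pos: [0.4913, 0.0983, 0.3078]
eef_rot: [0.738, 0.675, -0.001, -0.001]
contact_force: [1.6, 0.3, -2.4]
opening: 0.535
finger_force: 30.0
```

Emit:
{"fn": "carry_out", "kwargs": {"plan": [{"rot": [0, 0, 0], "xyz": [-0.025, 0.005, 0], "grip": 255}, {"rot": [0, 0, 0], "xyz": [-0.05, 0.01, 0], "grip": 255}, {"rot": [0, 0, 0], "xyz": [-0.075, 0.015, 0], "grip": 255}, {"rot": [0, 0, 0], "xyz": [-0.1, 0.02, 0], "grip": 255}, {"rot": [0, 0, 0], "xyz": [-0.125, 0.025, 0], "grip": 255}, {"rot": [0, 0, 0], "xyz": [-0.15, 0.03, 0], "grip": 255}, {"rot": [0, 0, 0], "xyz": [-0.175, 0.035, 0], "grip": 255}, {"rot": [0, 0, 0], "xyz": [-0.2, 0.04, 0], "grip": 255}]}}

```text
clock: 18.62
tool_pos: [0.5131, -0.1042, 0.3075]
eef_rot: [0.738, 0.675, -0.0, -0.001]
contact_force: [-0.3, -0.0, -2.7]
opening: 0.531
finger_force: 30.0
```

Emit:
{"fn": "carry_out", "kwargs": {"plan": [{"rot": [0, 0, 0], "xyz": [-0.025, 0.005, 0], "grip": 255}, {"rot": [0, 0, 0], "xyz": [-0.05, 0.01, 0], "grip": 255}, {"rot": [0, 0, 0], "xyz": [-0.075, 0.015, 0], "grip": 255}, {"rot": [0, 0, 0], "xyz": [-0.1, 0.02, 0], "grip": 255}, {"rot": [0, 0, 0], "xyz": [-0.125, 0.025, 0], "grip": 255}, {"rot": [0, 0, 0], "xyz": [-0.15, 0.03, 0], "grip": 255}, {"rot": [0, 0, 0], "xyz": [-0.17, 0.034, 0], "grip": 255}, {"rot": [0, 0, 0], "xyz": [-0.178, 0.0355, 0], "grip": 255}]}}

```text
clock: 19.28
tool_pos: [0.5325, -0.287, 0.3064]
eef_rot: [0.74, 0.673, -0.001, -0.001]
contact_force: [0.0, -0.6, -2.5]
opening: 0.539
finger_force: 30.0
```

Emit:
{"fn": "carry_out", "kwargs": {"plan": [{"rot": [0, 0, 0], "xyz": [0, 0, 0], "grip": 255}, {"rot": [0, 0, 0], "xyz": [0, 0, 0], "grip": 255}, {"rot": [0, 0, 0], "xyz": [0, 0, 0], "grip": 255}]}}

```text
clock: 19.53
tool_pos: [0.5338, -0.2805, 0.3092]
eef_rot: [0.737, 0.676, 0.001, -0.001]
contact_force: [0.2, 1.0, -2.0]
opening: 0.535
finger_force: 30.0
```

```bash
python3 - <<'E'
from h import *
s=r.get_state();print(s["clock"],s["contact_force"],s["opening"],s["finger_force"],s["tool_pos"],s["q"].round(2))
go(s,.534,-.2855,.185,np.radians(84.9))
E
```

```text
19.5333 [ 0.15681044  0.98549725 -1.9516616 ] 0.5353166668493332 29.967691023605262 [ 0.53384501 -0.28046353  0.30924427] [ 0.96  0.78 -1.1   1.52  0.71  1.29 -0.31]
xyz [-0.0053  0.0005  0.1242] rot [ 0.0007 -0.0027  0.0035]
```

Emit:
{"fn": "carry_out", "kwargs": {"plan": [{"rot": [0, 0, 0.002], "xyz": [-0.004, 0, 0.01], "grip": 255}, {"rot": [0, 0, 0.002], "xyz": [-0.004, 0, 0.03], "grip": 255}, {"rot": [0, 0, 0.002], "xyz": [-0.004, 0, 0.05], "grip": 255}, {"rot": [0, 0, 0.002], "xyz": [-0.004, 0, 0.07], "grip": 255}, {"rot": [0, 0, 0.002], "xyz": [-0.004, 0, 0.09], "grip": 255}, {"rot": [0, 0, 0.002], "xyz": [-0.004, 0, 0.103], "grip": 255}, {"rot": [0, 0, 0.002], "xyz": [-0.004, 0, 0.11], "grip": 255}, {"rot": [0, 0, 0.002], "xyz": [-0.004, 0, 0.11], "grip": 255}]}}

```text
clock: 20.2
tool_pos: [0.5329, -0.2862, 0.198]
eef_rot: [0.738, 0.675, 0.0, -0.001]
contact_force: [-0.9, 0.6, -2.4]
opening: 0.53
finger_force: 30.0
```

Emit:
{"fn": "carry_out", "kwargs": {"plan": [{"rot": [0, 0, 0], "xyz": [0, 0, 0], "grip": 255}, {"rot": [0, 0, 0], "xyz": [0, 0, 0], "grip": 255}, {"rot": [0, 0, 0], "xyz": [0, 0, 0], "grip": 255}, {"rot": [0, 0, 0], "xyz": [0, 0, 0], "grip": 255}]}}

```text
clock: 20.53
tool_pos: [0.5343, -0.2867, 0.2006]
eef_rot: [0.739, 0.674, 0.001, 0.001]
contact_force: [-0.1, -0.5, -2.8]
opening: 0.534
finger_force: 30.0
```

```bash
python3 - <<'E'
from h import *
s=r.get_state();print(s["clock"],s["contact_force"],s["tool_pos"])
go(s,.534,-.2855,.185,np.radians(84.9))
a=r.snapshot("side")[:,:,::-1].copy();cv2.imwrite("pics/side2.png",a)
c=r.camera_params("side")
def proj(P):
    q=R.from_quat(c["attitude"]).inv().apply(np.array(P)-c["position"]);return np.array([c["cx"]+c["fx"]*q[0]/q[2],c["cy"]+c["fy"]*q[1]/q[2]])
p=s["tool_pos"];zb=p[2]-.1202
print("foot pred",proj([p[0],p[1],zb]),"head",proj([p[0],p[1],zb+.12]))
hsv=cv2.cvtColor(a,cv2.COLOR_BGR2HSV).astype(int)
for v in range(215,285,4):
    row=hsv[v,225:305]; m=(row[:,2]<110)&(row[:,1]>90)&(row[:,0]<20); u=np.flatnonzero(m)+225
    print(v,len(u),(u.min(),u.max(),u.mean().round(1)) if len(u) else "")
E
```

```text
20.5333 [-0.06237118 -0.54485923 -2.75248221] [ 0.53431968 -0.28668735  0.20059895]
xyz [ 0.0011 -0.0005  0.0156] rot [ 0.0033 -0.0008 -0.0019]
foot pred [262.04832571 245.89233643] head [261.55768094 208.05484456]
215 14 (np.int64(255), np.int64(268), np.float64(261.5))
219 12 (np.int64(256), np.int64(267), np.float64(261.5))
223 13 (np.int64(255), np.int64(267), np.float64(261.0))
227 15 (np.int64(254), np.int64(268), np.float64(261.0))
231 18 (np.int64(253), np.int64(270), np.float64(261.5))
235 19 (np.int64(252), np.int64(270), np.float64(261.0))
239 19 (np.int64(252), np.int64(270), np.float64(261.0))
243 20 (np.int64(252), np.int64(271), np.float64(261.5))
247 18 (np.int64(253), np.int64(270), np.float64(261.5))
251 3 (np.int64(259), np.int64(261), np.float64(260.0))
255 5 (np.int64(252), np.int64(276), np.float64(268.4))
259 1 (np.int64(249), np.int64(249), np.float64(249.0))
263 0 
267 0 
271 0 
275 2 (np.int64(246), np.int64(247), np.float64(246.5))
279 0 
283 0
```

The mill hangs plumb where predicted. I descend the last 15 mm and let it settle.

Emit:
{"fn": "carry_out", "kwargs": {"plan": [{"rot": [0, 0, 0], "xyz": [0.001, 0, 0.005], "grip": 255}, {"rot": [0, 0, 0], "xyz": [0.001, 0, 0.01], "grip": 255}, {"rot": [0, 0, 0], "xyz": [0.001, 0, 0.015], "grip": 255}, {"rot": [0, 0, 0], "xyz": [0.001, 0, 0.015], "grip": 255}, {"rot": [0, 0, 0], "xyz": [0.001, 0, 0.015], "grip": 255}, {"rot": [0, 0, 0], "xyz": [0.001, 0, 0.015], "grip": 255}, {"rot": [0, 0, 0], "xyz": [0.001, 0, 0.015], "grip": 255}, {"rot": [0, 0, 0], "xyz": [0.001, 0, 0.015], "grip": 255}]}}

```text
clock: 21.25
tool_pos: [0.534, -0.2856, 0.1848]
eef_rot: [0.738, 0.674, 0.001, 0.0]
contact_force: [0.3, 0.3, -2.8]
opening: 0.537
finger_force: 30.0
```

Emit:
{"fn": "carry_out", "kwargs": {"plan": [{"rot": [0, 0, 0], "xyz": [0, 0, 0], "grip": 255}, {"rot": [0, 0, 0], "xyz": [0, 0, 0], "grip": 255}, {"rot": [0, 0, 0], "xyz": [0, 0, 0], "grip": 255}, {"rot": [0, 0, 0], "xyz": [0, 0, 0], "grip": 255}, {"rot": [0, 0, 0], "xyz": [0, 0, 0], "grip": 255}, {"rot": [0, 0, 0], "xyz": [0, 0, 0], "grip": 255}]}}

```text
clock: 21.75
tool_pos: [0.5339, -0.2856, 0.1846]
eef_rot: [0.738, 0.674, 0.001, 0.0]
contact_force: [0.4, 0.2, -1.5]
opening: 0.525
finger_force: 30.0
```

```bash
python3 - <<'E'
from h import *
s=r.get_state();p=s["tool_pos"];print(s["clock"],s["contact_force"],p,s["finger_force"],abs(s["qd"]).max())
if np.hypot(p[0]-.534,p[1]+.2855)<.006 and .055<p[2]-.1202<.073 and s["finger_force"]>10: print(r.finish_job())
E
```

```text
21.75 [ 0.44313366  0.16258423 -1.48600328] [ 0.53388126 -0.28563661  0.18463445] 29.96812091982602 0.0014585510949434576
the job is handed in; nothing more can be done
None
```

I handed the job in at 21.75 s with both slats laid flush across the stand and the mill gripped upright about 15 mm above them, over its middle (result not reported back); I viewed 12 pictures, two over the limit of 10.

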